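# Restock the chilled cheese display

### The job

Restock the chilled cheese rack on this market stall: first turn the red lever of the chilled-water valve until it is fully shut, and while it is shut put one cheese from the green tray flat into every empty cell of the rack and slide the black chill slider until its grip is level with the yellow clip. When the rack is full and the slider set, turn the valve fully open again. Do not lift out the cheeses already on display, leave any surplus cheeses standing flat, and do not disturb the honey jar or the mug.

Things in the scene. Friction and masses are not known exactly. Their poses are not given: they have to be found in the camera images.
- rack: display rack: dark steel plate 192 x 284 x 12 mm with low aluminium walls (8 mm thick, tops 24 mm above the table) that make 6 square cells, 84 mm wide inside. Origin at the centre of its underside. Cell centres in its frame: cells 0, 1, 2 at x -46, y -92, 0, +92 mm; cells 3, 4, 5 at x +46, same y; cell floors at z 12 mm. Fixed
- stock0: cheese already on display in cell 0 (absent if that cell is empty): small firm cream-coloured cheese wheel, diameter 60 mm, 42 mm high, about 0.12 kg; origin at the centre of its underside, z up its axis
- stock1: cheese already on display in cell 1 (absent if that cell is empty): small firm cream-coloured cheese wheel, diameter 60 mm, 42 mm high, about 0.12 kg; origin at the centre of its underside, z up its axis
- stock2: cheese already on display in cell 2 (absent if that cell is empty): small firm cream-coloured cheese wheel, diameter 60 mm, 42 mm high, about 0.12 kg; origin at the centre of its underside, z up its axis
- stock3: cheese already on display in cell 3 (absent if that cell is empty): small firm cream-coloured cheese wheel, diameter 60 mm, 42 mm high, about 0.12 kg; origin at the centre of its underside, z up its axis
- stock4: cheese already on display in cell 4 (absent if that cell is empty): small firm cream-coloured cheese wheel, diameter 60 mm, 42 mm high, about 0.12 kg; origin at the centre of its underside, z up its axis
- stock5: cheese already on display in cell 5 (absent if that cell is empty): small firm cream-coloured cheese wheel, diameter 60 mm, 42 mm high, about 0.12 kg; origin at the centre of its underside, z up its axis
- tray: the green plastic tray of spares, 230 x 230 mm, floor 4 mm thick, rim 14 mm above the table; origin at the centre of its underside. It does not move; it may stand left or right of the rack
- spare0: spare cheese, standing flat in the green tray at the start: same wheel as those on display, diameter 60 mm, 42 mm high, about 0.12 kg; origin at the centre of its underside, z up its axis
- spare1: spare cheese, standing flat in the green tray at the start: same wheel as those on display, diameter 60 mm, 42 mm high, about 0.12 kg; origin at the centre of its underside, z up its axis
- spare2: spare cheese, standing flat in the green tray at the start: same wheel as those on display, diameter 60 mm, 42 mm high, about 0.12 kg; origin at the centre of its underside, z up its axis
- spare3: spare cheese, standing flat in the green tray at the start: same wheel as those on display, diameter 60 mm, 42 mm high, about 0.12 kg; origin at the centre of its underside, z up its axis
- spare4: spare cheese, standing flat in the green tray at the start: same wheel as those on display, diameter 60 mm, 42 mm high, about 0.12 kg; origin at the centre of its underside, z up its axis
- valve_unit: copper chilled-water pipe (24 mm thick, centre 42 mm above the table, along this body's y from -110 to +140 mm) with a brass ball valve; origin on the table straight below the valve's upright hinge axis. It does not move; it may stand left or right of the rack
- valve (a joint): angle of the valve's lever about its upright axis: 0 = shut stop (lever across the pipe, pointing to the unit's -x), 1.571 = fully open stop (lever along the pipe, pointing to the unit's +y); it turns clockwise seen from above as it opens, stays where it is left and needs about 3 N at the grip
- lever_grip (a point): point on top of the valve lever's red grip, 85 mm from the hinge axis, 95 mm above the table; moves with the lever. The grip is 78 mm long (42 to 120 mm from the axis), 16 mm wide and 18 mm thick (77 to 95 mm above the table). The point's x axis points along the lever back to the hinge, z up
- chill_base: white track of the chill slider, 40 x 170 mm, 14 mm high, long along its y; origin at the centre of its underside. It does not move
- chill (a joint): position of the chill slider's grip along the track, 0 to 0.12 m, growing to the track's +y; at 0 the grip is at y = -60 mm of the track. It stays where it is left (about 1.5 N to move)
- chill_top (a point): centre of the top of the slider's black grip, 54.5 mm above the table; the grip is 28 mm (across the track) x 20 mm (along it) x 40 mm high and has the track's axes
- clip: yellow setting clip beside the far (+x) edge of the slider track, 22 x 12 x 20 mm with a small pointer over the track, same axes as the track; origin on the table under it; its y along the track is the wanted place of the grip's centre. It does not move
- honey: bystander: amber glass jar with white lid, diameter 56 mm, 75 mm high, origin at the centre of its underside
- mug: bystander: blue ceramic mug, diameter 72 mm, 80 mm high, handle to its +y, origin at the centre of its underside
Not all that is in view belongs to the job. There is more than one size of the chill_base; the one meant has the size given above. Leave any purple look-alike of the spare0 alone.

How it is judged:
By the outcome, as a careful person would: the job done as asked, in the order asked, and still so for the second after the job is handed in, with the robot touching nothing.
Of stock0, stock1, stock2, stock3, stock4, stock5 only 1 to 3 are there at a start; the rules pass over those that are not, and their reading is None.
At some moment in a run one of spare0, spare1, spare2, spare3, spare4 may be knocked a few centimetres aside while the robot is not near it.
Once in a run the grip may slacken for a moment while it holds something.
It also fails if it takes over 210 s, if anything falls off the work surface, if the arm or the gripper's body presses on something with over 40 N, if the wrist force passes 120 N, or if a joint passes its speed limit or range.

### The arm

A 6-joint arm with a two-finger parallel gripper is mounted at the origin on the work surface. World frame = base frame: x ahead of the robot, y to its left, z up, the work surface at z = 0. Lengths are in m, angles in rad, forces in N, time in s.
With the tool pointing down it reaches from about 0.275 to 0.75 m from the base axis. Payload 10.2 kg.
Tool frame: the origin (TCP) lies on the centre line of the jaws, within the pads' length; the fingertips stand 11 mm ahead of it and the grasp point (between the pads) lies 8 mm behind it (arm.finger_overhang is the distance from the TCP to the fingertips, in m); z points along the fingers, y is the line along which they close (so a half turn about z gives the same grasp; the last joint's range is limited). The gripper opens to 85 mm and grips with 20 to 120 N. Pads are 22 mm wide; open, the fingers measure 114 mm over their backs; the gripper's body (76 mm by 85 mm) begins 54 mm behind the grasp point. The pads swing forward as they close: fully open they stand 13 mm farther back than shut.
Start: joints at [0.986, 0.313, 1.498, -0, 1.331, -0.223], TCP at [0.186, 0.491, 0.242] pointing down, gripper open.
Joint ranges: [-2.94, 2.94], [-0.97, 2.17], [0.19, 2.56], [-1.23, 4.37], [0.02, 3.11], [-2.88, 2.88]. Speed limits (rad/s): [2.39, 2.39, 3.01, 3.14, 3.14, 3.14].

### API

Orientations are given as a unit quaternion [w, x, y, z].
In Python, from workcell import arm gives the robot as it stands. The module is installed in compiled form; this text tells all that it offers.
- The arm moves only by the tool apply_moves, never from a script. Its argument "motion" is text: rows parted by semicolons, each of 7 numbers parted by spaces: the closure, from -1 (fully open) to 1 (shut), then the shift along the tool's x, y, z in m, then the turn, a rotation vector about the tool's x, y, z in rad. A call has 1 to 12 rows; each row is the pose to reach, as a shift and turn from the pose commanded when the call began, along the tool's axes at that moment; what a row does not reach only later rows make up. A row lasts 1/12 s, in which the tool goes at most 41.7 mm and 7.16 degrees, less where a joint would pass 70% of its speed; a pose out of reach is approached as far as the arm can. A call with a gripper value outside its range is refused whole. The fingers move at their own pace and stop on an object; the grip force is fixed at half the most. Time passes only in rows, so rows that repeat a pose let the fingers close. It gives the time, the measured TCP pose, the force, the opening and the grip force at its end, in the units of the state.
- arm.get_state(): the state, without advancing time (a new reading comes with each control period).
- arm.camera(name): name is "scene" or "top" or "wrist"; returns a dict with "frame" (420x560x3 uint8, blue, green, red), "z_map" (420x560 float32, m along the optical axis (not along the pixel's ray), 0 where there is no reading), "mtx" (3x3 intrinsics, pixels), "dist" ([k1, k2, p1, p2, k3] as OpenCV has them; the pictures are not rectified), "world_from_camera" (4x4, takes a point from camera to world coordinates). Camera axes: x right, y down, z forward; pixel columns grow to the right and rows downward; lengths in m; the calibration is good to about 2 mm. A picture is of the moment at which its call begins.
- arm.job_done(): hands the job in; it is judged then, once.
Trained networks look in a picture, given as the dict that the camera call returned (one of the last four; its "shot" number tells which), for a name from the list of things; names that differ only in an ending like _2 or _b are one class to them, and where a whole thing is asked for, a point or a joint stands for the part that bears it (a point fixed in the world has none). Each returns a list of dicts, best first, with "conf" (0 to 1); they miss things now and then, are a little off and sometimes report something else, mostly with a low value. They report only what shows in the picture. A call takes as long as a camera call. They do not tell look-alikes from the thing itself.
- arm.spot_in(picture, label): "bbox" ([left, top, right, bottom] in pixels, round what is visible of it).
- arm.outline_of(picture, label): "region" (420x560 bool, what is visible of it) and "bbox" ([left, top, right, bottom] in pixels, round what is visible of it).
The state is a dict: "time_s": time; "joints": joint angles; "joint_vel": joint speeds; "tau": joint torques, N m; "ee_pos": TCP position; "tcp_rot": TCP orientation; "contact_force": force on the tool from outside, world axes, zero at the start; "ft_torque": the same for the moment, N m; "opening": finger opening in m; "gripper_force": force on a finger pad.
Only numpy, scipy, OpenCV 4.12 (cv2) and the standard library are available. Lean on these libraries where they do the work, as an engineer would, in place of code of your own. Each camera call takes 0.05 s, during which the arm holds its last target. There are 200 camera calls.

## Working session

There is one attempt and no reset: what is moved stays moved. The work goes in short steps, Python scripts to look and compute and a tool call to move; the robot and the scene stay as the last step left them, time stands still between calls to the robot, and variables do not carry over. Pictures are saved under pics/ and viewed, at most 14 in all, crops included, and the job is handed in when it is done.

Besides the shell and the picture viewer there is one more tool, called after "Emit:" by a JSON object that holds its "op" and its "data", one argument or row to a line. apply_moves: Moves the arm, as the interface text tells. Its arguments: {"type":"object","properties":{"motion":{"type":"string"}},"required":["motion"]}

```bash
mkdir -p pics; cat > h.py <<'E'
import numpy as np,cv2
from workcell import arm
def pts(p,mask=None):
    z=p["z_map"]; ok=z>0
    if mask is not None: ok&=mask
    v,u=np.nonzero(ok)
    n=cv2.undistortPoints(np.stack([u,v],1).astype(float)[:,None],np.array(p["mtx"]),np.array(p["dist"]))[:,0]
    d=z[v,u]; c=np.c_[n*d[:,None],d,np.ones(len(d))]
    return (c@np.array(p["world_from_camera"]).T)[:,:3],u,v
E
python3 - <<'E'
from h import *
s=arm.get_state();print({k:np.round(v,3).tolist() for k,v in s.items()})
for c in("top","scene"):
    p=arm.camera(c);cv2.imwrite(f"pics/{c}0.png",p["frame"]);np.savez(f"{c}0.npz",**{k:v for k,v in p.items()})
    for l in["rack","stock0","tray","spare0","valve_unit","lever_grip","chill_base","chill_top","clip","honey","mug"]:
        for r in arm.outline_of(p,l):
            if r["conf"]<.3: continue
            P,u,v=pts(p,r["region"])
            if len(P): 
                t=P[P[:,2]>np.percentile(P[:,2],90)-.006]
                print(c,l,round(r["conf"],2),np.round(r["bbox"]).tolist(),"topmean",np.round(t.mean(0),3),"min",np.round(P.min(0),3),"max",np.round(P.max(0),3))
E
```

```text
{'time_s': 0.0, 'joints': [0.986, 0.313, 1.498, -0.0, 1.331, -0.223], 'joint_vel': [0.001, -0.001, -0.001, 0.0, 0.0, -0.001], 'tau': [0.0, -41.227, -25.974, -0.0, 0.004, 0.0], 'ee_pos': [0.186, 0.491, 0.242], 'tcp_rot': [-0.0, 0.18, 0.984, -0.001], 'contact_force': [-0.431, 0.359, -0.396], 'ft_torque': [-0.012, 0.01, -0.007], 'gripper_force': 0.0, 'opening': 0.085}
top rack 0.8 [220.0, 128.0, 340.0, 216.0] topmean [ 0.625 -0.011  0.024] min [ 0.521 -0.162 -0.003] max [0.728 0.139 0.054]
top stock0 0.96 [236.0, 135.0, 259.0, 161.0] topmean [0.676 0.075 0.054] min [0.646 0.046 0.013] max [0.705 0.106 0.06 ]
top stock0 0.9 [267.0, 176.0, 291.0, 201.0] topmean [ 0.58  -0.006  0.054] min [ 0.551 -0.035  0.01 ] max [0.611 0.023 0.059]
top tray 0.77 [350.0, 169.0, 448.0, 269.0] topmean [ 0.51  -0.294  0.01 ] min [ 0.389 -0.418 -0.004] max [ 0.63  -0.176  0.05 ]
top spare0 0.97 [385.0, 207.0, 418.0, 233.0] topmean [ 0.511 -0.299  0.046] min [ 0.482 -0.34  -0.001] max [ 0.538 -0.27   0.052]
top spare0 0.92 [359.0, 238.0, 386.0, 260.0] topmean [ 0.443 -0.228  0.046] min [ 0.415 -0.267  0.001] 
[... 3569 characters left out ...]
49] min [ 0.386 -0.107 -0.002] max [0.47  0.07  0.061]
scene chill_base 0.56 [253.0, 165.0, 285.0, 182.0] topmean [0.34  0.178 0.033] min [ 0.305  0.162 -0.001] max [0.368 0.277 0.045]
scene chill_top 0.57 [218.0, 214.0, 227.0, 233.0] topmean [ 0.443 -0.066  0.055] min [ 0.428 -0.076  0.014] max [ 0.457 -0.038  0.061]
scene clip 0.55 [234.0, 226.0, 246.0, 235.0] topmean [ 0.474 -0.033  0.02 ] min [ 0.457 -0.041  0.003] max [ 0.486 -0.025  0.024]
scene honey 0.75 [219.0, 302.0, 246.0, 336.0] topmean [ 0.688 -0.282  0.076] min [ 0.622 -0.31  -0.001] max [ 0.713 -0.214  0.081]
scene mug 0.58 [362.0, 179.0, 391.0, 215.0] topmean [0.685 0.286 0.079] min [0.65  0.248 0.001] max [0.72  0.357 0.086]
```

View pics/top0.png

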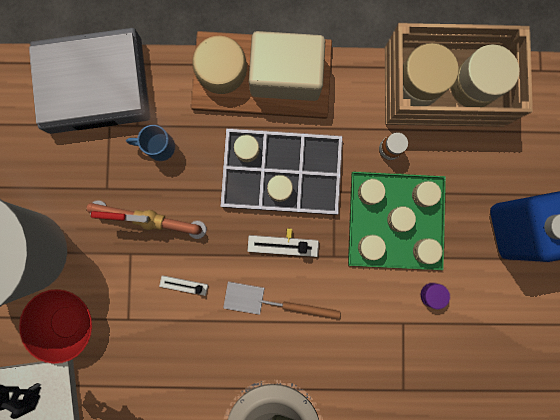

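View pics/scene0.png

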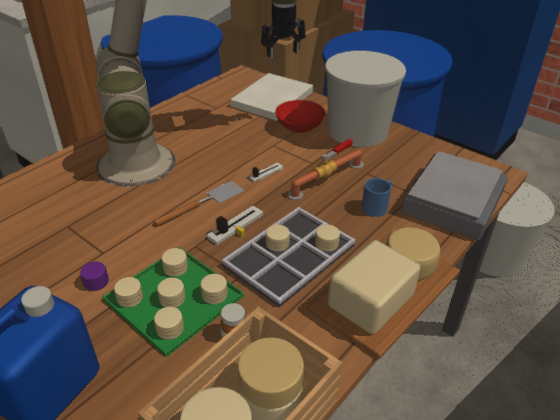

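The top view shows the rack with cheeses in two cells, at about (246,148) and (280,188), so four are empty. Five spares are in the tray on the right. The lever, at about (94-148,214), lies along the pipe, so the valve is open. The real slider is the larger one at (284,246), with its clip at (290,233). The scene view agrees, and it also shows the purple decoy at (94,276).

```bash
cat >> h.py <<'E'
def go(tx,ty,tz,yaw,s=None):
    """shift/turn from the present pose to world target; yaw = world angle (deg) of tool y"""
    from scipy.spatial.transform import Rotation as R
    s=s or arm.get_state(); q=np.array(s["tcp_rot"]); M=R.from_quat(q[[1,2,3,0]])
    a=np.radians(yaw); T=R.from_matrix(np.array([[-np.sin(a),np.cos(a),0],[np.cos(a),np.sin(a),0],[0,0,-1]]))
    # tool x=(-sin... ) kept right-handed with z down
    X=np.array([-np.sin(a),np.cos(a),0]);Y=np.array([np.cos(a),np.sin(a),0]);T=R.from_matrix(np.c_[X,Y,[0,0,-1]])
    return np.round(M.inv().apply(np.array([tx,ty,tz])-s["ee_pos"]),4),np.round((M.inv()*T).as_rotvec(),3)
def rect(P): 
    (c,sz,an)=cv2.minAreaRect((P[:,:2]*1000).astype(np.float32)); return np.round(c,1),np.round(sz,1),round(an,2)
def circ(P):
    return np.round(np.array(cv2.minEnclosingCircle((P[:,:2]*1000).astype(np.float32))[0]),1)
E
python3 - <<'E'
from h import *
print(arm.finger_overhang)
for c in("top","scene"):
    d=np.load(c+"0.npz",allow_pickle=True);p={k:d[k] for k in d}
    P,u,v=pts(p);x,y,z=P.T
    b=lambda x0,x1,y0,y1,z0,z1:P[(x>x0)&(x<x1)&(y>y0)&(y<y1)&(z>z0)&(z<z1)]
    print(c,"rack",rect(b(.5,.75,-.18,.16,.018,.03)))
    print("track",rect(b(.40,.467,-.12,.09,.009,.019)))
    print("grip",rect(b(.41,.465,-.1,.08,.045,.065)))
    q=b(.467,.50,-.06,.0,.015,.03);print("clip",rect(q),q.mean(0))
    q=b(.45,.56,.2,.5,.085,.11);print("lever",rect(q),q.mean(0))
    q=b(.40,.6,.1,.5,.047,.06);print("pipe",rect(q),q.mean(0))
    q=b(.40,.6,.1,.5,.06,.083);print("stem",rect(q),q.mean(0))
E
```

```text
0.011
top rack (array([624.7, -10.4]), array([284.6, 192.8]), 87.02)
track (array([445.5, -16. ]), array([169.7,  44.5]), 86.69)
grip (array([440. , -61.1]), array([25.6, 19.1]), 0.61)
clip (array([476.6, -30.2]), array([12. , 14.6]), 89.84) [ 0.4764347  -0.03064435  0.02100289]
lever (array([504.1, 357.3]), array([125.8,  16.2]), 86.05) [0.50409891 0.3603494  0.09288021]
pipe (array([504.2, 315.9]), array([270.2,  45.3]), 74.42) [0.50141407 0.3015458  0.05320604]
stem (array([499. , 300.8]), array([62.2, 35.8]), 56.33) [0.49840398 0.29682414 0.06430556]
scene rack (array([624.2, -11.3]), array([290.8, 197.6]), 86.52)
track (array([443.4, -17.6]), array([174. ,  44.9]), 88.42)
grip (array([442.5, -65.4]), array([20.8, 28.1]), 84.64)
clip (array([476.6, -33.4]), array([16.6, 16.2]), 74.28) [ 0.47692254 -0.03331738  0.01980828]
lever (array([505.7, 355.6]), array([127.6,  20.6]), 85.24) [0.50657583 0.35596906 0.09208833]
pipe (array([506.5, 309.7]), array([264. ,  43.2]), 76.24) [0.50643921 0.30329989 0.05333204]
stem (array([483.9, 357.3]), array([ 76. , 309.6]), 13.41) [0.50101549 0.30747263 0.0680123 ]
```

```bash
python3 -c "
from h import *
print(go(.5055,.380,.17,-4))"
```

```text
(array([-0.3383,  0.0093,  0.0723]), array([-0.   , -0.   ,  1.279]))
```

Emit:
{"op": "apply_moves", "data": {
  "motion": "-1 -0.338 0.009 0.072 0 0 1.279;-1 -0.338 0.009 0.072 0 0 1.279;-1 -0.338 0.009 0.072 0 0 1.279;-1 -0.338 0.009 0.072 0 0 1.279;-1 -0.338 0.009 0.072 0 0 1.279;-1 -0.338 0.009 0.072 0 0 1.279;-1 -0.338 0.009 0.072 0 0 1.279;-1 -0.338 0.009 0.072 0 0 1.279;-1 -0.338 0.009 0.072 0 0 1.279;-1 -0.338 0.009 0.072 0 0 1.279;-1 -0.338 0.009 0.072 0 0 1.279;-1 -0.338 0.009 0.072 0 0 1.279"
}}

```text
time_s: 2.2
ee_pos: [0.5054, 0.3795, 0.17]
tcp_rot: [-0.0, 0.732, 0.681, -0.0]
contact_force: [-0.5, -0.4, -0.3]
opening: 0.0851
gripper_force: 0.0
```

```bash
python3 - <<'E'
from h import *
p=arm.camera("wrist");cv2.imwrite("pics/w1.png",p["frame"])
P,u,v=pts(p);x,y,z=P.T
print(arm.get_state()["ee_pos"])
b=lambda x0,x1,y0,y1,z0,z1:P[(x>x0)&(x<x1)&(y>y0)&(y<y1)&(z>z0)&(z<z1)]
q=b(.45,.56,.2,.5,.088,.11);print("lever",rect(q),q.mean(0),len(q))
q=b(.44,.6,.12,.5,.049,.057);print(len(q))
if len(q)>20: print("pipe",cv2.fitLine((q[:,:2]*1000).astype(np.float32),cv2.DIST_HUBER,0,.01,.01).ravel())
for l in ["lever_grip"]:
  for r in arm.outline_of(p,l): 
    Q=pts(p,r["region"])[0];Q=Q[(Q[:,2]>.085)&(Q[:,2]<.1)]
    if len(Q)>20: print(r["conf"],rect(Q))
E
```

```text
[0.50519327 0.37972937 0.17015214]
lever (array([505.3, 356.2]), array([128.8,  16. ]), 85.99) [0.50649024 0.37322745 0.09425068] 2666
3159
pipe [1.8732174e-01 9.8229861e-01 5.1809552e+02 3.7697223e+02]
0.66 (array([505.3, 356.3]), array([128.9,  16. ]), 85.99)
```

View pics/w1.png

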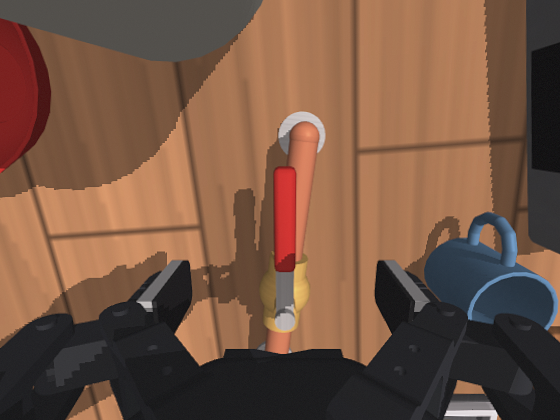

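The wrist view shows the red lever at (285,220), turned about 7° off the pipe, with the pipe clear below it and the fingers ready to straddle it.

Emit:
{"op": "apply_moves", "data": {
  "motion": "-1 0 0.0015 0.045 0 0 0;-1 0 0.0015 0.085 0 0 0;-1 0 0.0015 0.09 0 0 0;-1 0 0.0015 0.09 0 0 0;0.48 0 0.0015 0.09 0 0 0;0.48 0 0.0015 0.09 0 0 0;0.48 0 0.0015 0.09 0 0 0;0.48 0 0.0015 0.09 0 0 0;0.48 0 0.0015 0.09 0 0 0;0.48 0 0.0015 0.09 0 0 0;0.48 0 0.0015 0.09 0 0 0"
}}

```text
time_s: 3.22
ee_pos: [0.5067, 0.3797, 0.0806]
tcp_rot: [0.0, 0.731, 0.682, 0.0]
contact_force: [-0.2, 0.4, 1.0]
opening: 0.0223
gripper_force: 0.0
```

Emit:
{"op": "apply_moves", "data": {
  "motion": "0.48 -0.0006 -0.0097 0 0 0 -0.122;0.48 -0.0024 -0.0194 0 0 0 -0.244;0.48 -0.0053 -0.0287 0 0 0 -0.367;0.48 -0.0094 -0.0376 0 0 0 -0.489;0.48 -0.0145 -0.0459 0 0 0 -0.611;0.48 -0.0205 -0.0535 0 0 0 -0.733;0.48 -0.0275 -0.0604 0 0 0 -0.855;0.48 -0.0353 -0.0663 0 0 0 -0.977;0.48 -0.0437 -0.0713 0 0 0 -1.1;0.48 -0.0526 -0.0752 0 0 0 -1.222;0.48 -0.062 -0.0779 0 0 0 -1.344;0.48 -0.0716 -0.0796 0 0 0 -1.466"
}}

```text
time_s: 4.22
ee_pos: [0.4228, 0.3141, 0.0808]
tcp_rot: [0.001, 0.084, 0.996, 0.001]
contact_force: [3.2, 3.7, -0.8]
opening: 0.0225
gripper_force: 2.1
```

Emit:
{"op": "apply_moves", "data": {
  "motion": "0.48 0 -0.003 0 0 0 -0.035;0.48 0 -0.006 0 0 0 -0.07;0.48 0 -0.007 0 0 0 -0.07;0.48 0 -0.007 0 0 0 -0.07"
}}

```text
time_s: 4.55
ee_pos: [0.423, 0.3123, 0.0811]
tcp_rot: [0.004, 0.054, 0.999, 0.007]
contact_force: [8.9, 39.6, -14.3]
opening: 0.0225
gripper_force: 19.8
```

Emit:
{"op": "apply_moves", "data": {
  "motion": "0.48 0 0.004 0 0 0 0.03;0.48 0 0.007 0 0 0 0.05;-1 0 0.007 0 0 0 0.05;-1 0 0.007 0 0 0 0.05;-1 0 0.007 -0.04 0 0 0.05;-1 0 0.007 -0.08 0 0 0.05;-1 0 0.007 -0.12 0 0 0.05;-1 0 0.007 -0.12 0 0 0.05"
}}

```text
time_s: 5.22
ee_pos: [0.4242, 0.3148, 0.2078]
tcp_rot: [0.006, 0.077, 0.997, 0.003]
contact_force: [-0.4, 0.4, 1.4]
opening: 0.0855
gripper_force: 0.0
```

```bash
python3 - <<'E'
from h import *
for c in("wrist","top"):
    p=arm.camera(c)
    P,u,v=pts(p);x,y,z=P.T
    q=P[(x>.35)&(x<.53)&(y>.2)&(y<.45)&(z>.086)&(z<.1)];print("lever",rect(q),len(q))
# slider approach
print(arm.get_state()["joints"],go(.442,-.063,.16,90))
E
```

```text
lever (array([446.2, 310.7]), array([ 16. , 127.7]), 79.24) 2331
lever (array([444.6, 311.8]), array([ 16. , 126.6]), 81.08) 230
[ 4.16350623e-01  3.48612373e-01  1.55848469e+00 -6.57782786e-05
  1.23157015e+00 -9.99921070e-01] (array([-0.0775, -0.3693,  0.0411]), array([ 0.001,  0.003, -0.155]))
```

Emit:
{"op": "apply_moves", "data": {
  "motion": "-1 -0.077 -0.37 0 0 0 -0.1;-1 -0.077 -0.37 0 0 0 -0.1;-1 -0.077 -0.37 0 0 0 -0.1;-1 -0.077 -0.37 0 0 0 -0.1;-1 -0.077 -0.37 0 0 0 -0.1;-1 -0.077 -0.37 0 0 0 -0.1;-1 -0.077 -0.37 0 0 0 -0.1;-1 -0.077 -0.37 0 0 0 -0.1;-1 -0.077 -0.37 0 0 0 -0.1;-1 -0.077 -0.37 0 0 0 -0.1;-1 -0.077 -0.37 0 0 0 -0.1"
}}

```text
time_s: 6.23
ee_pos: [0.4401, -0.0653, 0.1989]
tcp_rot: [-0.001, 0.029, 1.0, 0.0]
contact_force: [-0.4, -0.4, -0.2]
opening: 0.0855
gripper_force: 0.0
```

```bash
python3 - <<'E'
from h import *
p=arm.camera("wrist");cv2.imwrite("pics/w2.png",p["frame"])
P,u,v=pts(p);x,y,z=P.T
b=lambda x0,x1,y0,y1,z0,z1:P[(x>x0)&(x<x1)&(y>y0)&(y<y1)&(z>z0)&(z<z1)]
print("track",rect(b(.40,.467,-.13,.09,.009,.018)))
g=b(.41,.467,-.1,.08,.05,.06);print("grip",rect(g))
hsv=cv2.cvtColor(p["frame"],cv2.COLOR_BGR2HSV);m=(abs(hsv[...,0].astype(int)-27)<6)&(hsv[...,1]>150)&(hsv[...,2]>100)
Q=pts(p,m)[0]
for r in arm.outline_of(p,"clip"):
    Q=pts(p,r["region"])[0];print("clip",r["conf"],r["bbox"],rect(Q[(Q[:,2]>.016)&(Q[:,2]<.03)]),Q.mean(0))
k=b(.46,.5,-.06,0,.016,.024);print("clipbox",rect(k))
print(go(.443,-.064,.042,87))
E
```

```text
track (array([444.7, -18. ]), array([170.8,  41.6]), 86.55)
grip (array([440.6, -64.7]), array([18.9, 26.7]), 87.19)
clip 0.74 [307.1, 207.2, 320.4, 235.2] (array([470.3, -32.6]), array([11.8, 30.1]), 87.81) [ 0.47293715 -0.03363672  0.01852317]
clip 0.22 [245.3, 174.7, 412.6, 221.8] (array([440.3, -24.8]), array([142.5,  32.5]), 88.68) [ 0.44198825 -0.01933308  0.01759289]
clipbox (array([473.1, -32.7]), array([11.8, 24.8]), 87.46)
(array([-0.0031, -0.0011,  0.1573]), array([ 0.001, -0.002, -0.002]))
```

View pics/w2.png

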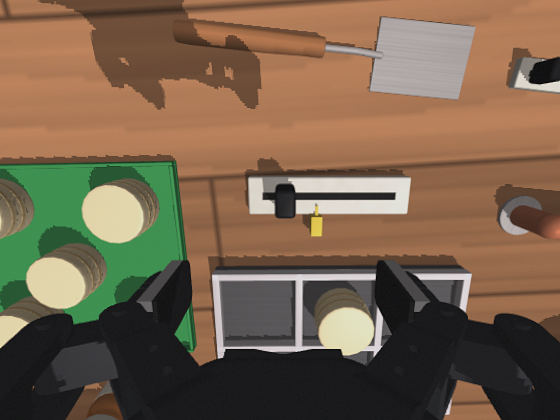

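The wrist view shows the slider grip at (285,200), the clip's pointer at (317,210) and the track at (330,195). The grip has to move about 34 mm along +y.

Emit:
{"op": "apply_moves", "data": {
  "motion": "-1 -0.001 0.001 0.04 0 0 0;-1 -0.001 0.001 0.08 0 0 0;-1 -0.001 0.001 0.12 0 0 0;-1 -0.001 0.001 0.157 0 0 0;-1 -0.001 0.001 0.157 0 0 0;0.6 -0.001 0.001 0.157 0 0 0;0.6 -0.001 0.001 0.157 0 0 0;0.6 -0.001 0.001 0.157 0 0 0;0.6 -0.001 0.001 0.157 0 0 0;0.6 -0.001 0.001 0.157 0 0 0;0.6 -0.001 0.001 0.157 0 0 0;0.6 -0.001 0.001 0.157 0 0 0"
}}

```text
time_s: 7.33
ee_pos: [0.4425, -0.0628, 0.0446]
tcp_rot: [0.001, 0.027, 1.0, -0.0]
contact_force: [-2.6, 0.0, 10.7]
opening: 0.0189
gripper_force: 41.6
```

Emit:
{"op": "apply_moves", "data": {
  "motion": "0.6 0 0.007 0 0 0 0;0.6 0 0.014 0 0 0 0;0.6 0 0.021 0 0 0 0;0.6 0 0.028 0 0 0 0;0.6 0 0.033 0 0 0 0;0.6 0 0.034 0 0 0 0;0.6 0 0.034 0 0 0 0;0.6 0 0.034 0 0 0 0"
}}

```text
time_s: 8.0
ee_pos: [0.4445, -0.0287, 0.0446]
tcp_rot: [0.001, 0.027, 1.0, -0.0]
contact_force: [-1.6, 1.8, 10.0]
opening: 0.0186
gripper_force: 58.3
```

Emit:
{"op": "apply_moves", "data": {
  "motion": "0.3 0 0 0 0 0 0;0 0 0 0 0 0 0;-1 0 0 0 0 0 0;-1 0 0 0 0 0 0;-1 0 0 -0.04 0 0 0;-1 0 0 -0.08 0 0 0;-1 0 0 -0.12 0 0 0;-1 0 0 -0.15 0 0 0;-1 0 0 -0.15 0 0 0"
}}

```text
time_s: 8.75
ee_pos: [0.4459, -0.0293, 0.1988]
tcp_rot: [0.005, 0.027, 1.0, -0.002]
contact_force: [0.8, -1.2, -0.0]
opening: 0.0852
gripper_force: 0.0
```

```bash
cat > sl.py <<'E'
from h import *
for c in ("wrist","top"):
    p=arm.camera(c)
    P,u,v=pts(p);x,y,z=P.T
    b=lambda x0,x1,y0,y1,z0,z1:P[(x>x0)&(x<x1)&(y>y0)&(y<y1)&(z>z0)&(z<z1)]
    print(c,"track",rect(b(.40,.467,-.13,.09,.009,.018)))
    print("grip",rect(b(.41,.467,-.1,.08,.05,.06)),"clip",rect(b(.468,.5,-.06,0,.014,.026)))
    if c=="wrist": cv2.imwrite("pics/w3.png",p["frame"][150:270,200:420].repeat(3,0).repeat(3,1))
print(arm.get_state()["ee_pos"])
E
python3 sl.py
```

```text
wrist track (array([444.1, -17.8]), array([171.1,  40.3]), 86.56)
grip (array([442.9, -29.5]), array([19.8, 27.7]), 87.47) clip (array([477. , -32.9]), array([10.7, 18.3]), 86.66)
top track (array([446.7,  47. ]), array([43.9, 36.5]), 87.68)
grip (array([0., 0.]), array([0., 0.]), 0.0) clip (array([0., 0.]), array([0., 0.]), 0.0)
[ 0.44385759 -0.02872674  0.19374472]
```

View pics/w3.png

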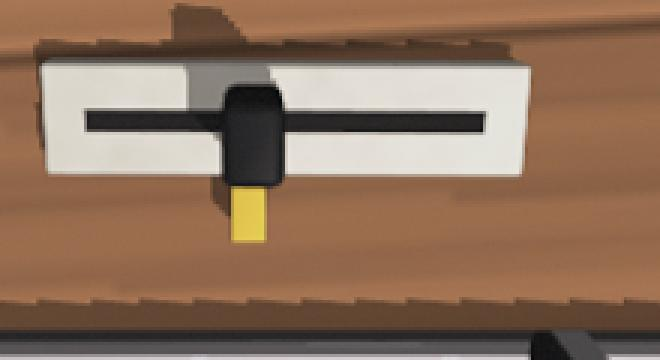

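The crop shows the grip (253,135) about 1.4 mm past the clip (249,215). I'll nudge it back.

Emit:
{"op": "apply_moves", "data": {
  "motion": "-1 0 0 0.04 0 0 0;-1 0 0 0.08 0 0 0;-1 0 0 0.12 0 0 0;-1 0 0 0.146 0 0 0;-1 0 0 0.146 0 0 0;0.6 0 0 0.146 0 0 0;0.6 0 0 0.146 0 0 0;0.6 0 0 0.146 0 0 0;0.6 0 0 0.146 0 0 0;0.6 0 0 0.146 0 0 0;0.6 0 0 0.146 0 0 0;0.6 0 0 0.146 0 0 0"
}}

```text
time_s: 9.85
ee_pos: [0.4442, -0.0288, 0.0483]
tcp_rot: [0.001, 0.027, 1.0, -0.0]
contact_force: [-2.1, 0.5, 8.6]
opening: 0.0188
gripper_force: 58.5
```

Emit:
{"op": "apply_moves", "data": {
  "motion": "0.6 0 -0.0007 0 0 0 0;0.6 0 -0.0014 0 0 0 0;0.6 0 -0.0014 0 0 0 0;0.6 0 -0.0014 0 0 0 0;0.3 0 -0.0014 0 0 0 0;0 0 -0.0014 0 0 0 0;-1 0 -0.0014 0 0 0 0;-1 0 -0.0014 0 0 0 0;-1 0 -0.0014 -0.04 0 0 0;-1 0 -0.0014 -0.08 0 0 0;-1 0 -0.0014 -0.12 0 0 0;-1 0 -0.0014 -0.15 0 0 0"
}}

```text
time_s: 10.85
ee_pos: [0.4438, -0.0301, 0.2004]
tcp_rot: [0.001, 0.027, 1.0, -0.0]
contact_force: [1.0, -0.1, -0.4]
opening: 0.0853
gripper_force: 0.0
```

```bash
cat > ch.py <<'E'
from h import *
import sys
# rack: centre (.6245,-.0108) yaw -3.1
def cells(c=(.6245,-.0108),a=-3.1):
    a=np.radians(a);R=np.array([[np.cos(a),-np.sin(a)],[np.sin(a),np.cos(a)]])
    return {i:np.round(R@[(-.046,.046)[i//3],(-.092,0,.092)[i%3]]+c,4) for i in range(6)}
def cheeses(c):
    p=arm.camera(c)
    for r in arm.outline_of(p,"spare0"):
        if r["conf"]<.3: continue
        Q=pts(p,r["region"])[0]; t=np.percentile(Q[:,2],95); Q=Q[Q[:,2]>t-.005]
        print(c,round(r["conf"],2),"circ",circ(Q),rect(Q)[:2],"z",round(t,4))
    return p
E
python3 sl.py; python3 - <<'E'
from ch import *
print(cells())
p=cheeses("top");cheeses("wrist")
P,u,v=pts(p);x,y,z=P.T
E
```

```text
wrist track (array([443.5, -18.2]), array([170.9,  39.8]), 86.8)
grip (array([442.6, -31. ]), array([19.8, 27.1]), 87.41) clip (array([476.9, -32.9]), array([11.8, 17.7]), 86.5)
top track (array([446.8,  45.9]), array([46.2, 36.5]), 87.91)
grip (array([0., 0.]), array([0., 0.]), 0.0) clip (array([0., 0.]), array([0., 0.]), 0.0)
[ 0.44545432 -0.03060179  0.20172901]
{0: array([ 0.5736, -0.1002]), 1: array([ 0.5786, -0.0083]), 2: array([0.5835, 0.0836]), 3: array([ 0.6655, -0.1052]), 4: array([ 0.6704, -0.0133]), 5: array([0.6754, 0.0786])}
top 0.93 circ [ 572.4 -360.4] (array([ 572.1, -359.3]), array([55.1, 55.4])) z 0.0492
top 0.8 circ [ 511.1 -299.5] (array([ 509.6, -299. ]), array([57.6, 55.1])) z 0.0493
top 0.67 circ [ 434.6 -361.9] (array([ 435.9, -361.3]), array([56.5, 57.2])) z 0.0487
top 0.62 circ [ 442.1 -227.7] (array([ 442.5, -226.2]), array([55.3, 55.2])) z 0.049
top 0.62 circ [ 575.8 -227.4] (array([ 575.9, -227.2]), array([57.1, 57.5])) z 0.0493
top 0.61 circ [ 332.2 -380.5] (array([ 331.9, -380.3]), array([53.8, 55.9])) z 0.0452
wrist 0.95 circ [ 494.9 -169.2] (array([ 498.9, -166.1]), array([ 12.9, 212.9])) z 0.0469
wrist 0.67 circ [ 512.  -300.6] (array([ 512.8, -295.6]), array([49. , 58.8])) z 0.0472
wrist 0.61 circ [ 444.  -229.3] (array([ 443. , -229.9]), array([57.8, 58.7])) z 0.0472
wrist 0.61 circ [ 562.7 -325.4] (array([ 560.2, -329.9]), array([14.7, 55.7])) z 0.0451
```

The slider now lines up with the clip to within about 0.1 mm. The empty cells are 0, 2, 3 and 4. I'll pick the nearest spare next.

Emit:
{"op": "apply_moves", "data": {
  "motion": "-1 -0.01 -0.198 0 0 0 0;-1 -0.01 -0.198 0 0 0 0;-1 -0.01 -0.198 0 0 0 0;-1 -0.01 -0.198 0 0 0 0;-1 -0.01 -0.198 0 0 0 0;-1 -0.01 -0.198 0 0 0 0;-1 -0.01 -0.198 0.04 0 0 0;-1 -0.01 -0.198 0.08 0 0 0;-1 -0.01 -0.198 0.12 0 0 0;-1 -0.01 -0.198 0.15 0 0 0;-1 -0.01 -0.198 0.168 0 0 0;-1 -0.01 -0.198 0.168 0 0 0"
}}

```text
time_s: 12.15
ee_pos: [0.4404, -0.226, 0.0249]
tcp_rot: [-0.004, 0.027, 1.0, 0.003]
contact_force: [-0.7, -0.1, -0.4]
opening: 0.0852
gripper_force: 0.0
```

Emit:
{"op": "apply_moves", "data": {
  "motion": "-0.2 0 0 0 0 0 0;-0.2 0 0 0 0 0 0;-0.2 0 0 0 0 0 0;-0.2 0 0 0 0 0 0;-0.2 0 0 0 0 0 0;-0.2 0 0 -0.03 0 0 0;-0.2 0 0 -0.07 0 0 0;-0.2 0 0 -0.1 0 0 0;-0.2 0 0 -0.11 0 0 0"
}}

```text
time_s: 12.9
ee_pos: [0.4441, -0.2293, 0.1443]
tcp_rot: [0.003, 0.027, 1.0, -0.003]
contact_force: [0.6, -0.9, 0.1]
opening: 0.0582
gripper_force: 65.2
```

```bash
python3 -c "
from ch import *
c=cells()[0];print(go(c[0],c[1],.041,87))
p=arm.camera('wrist');cv2.imwrite('pics/w4.png',p['frame'])"
```

```text
(array([-0.1216,  0.1365,  0.1034]), array([-0.005,  0.006, -0.002]))
```

View pics/w4.png

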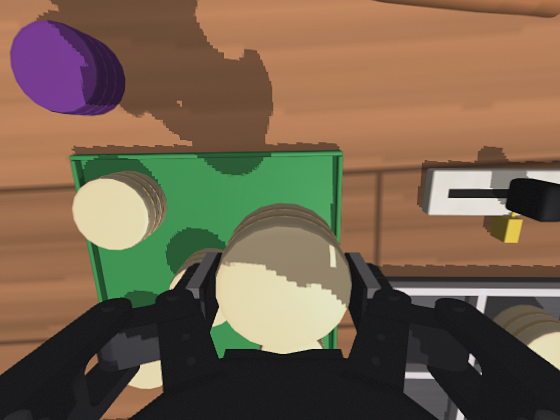

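The cheese is held squarely (opening 58 mm). The wrist picture shows it centred at (283,280) between the pads.

Emit:
{"op": "apply_moves", "data": {
  "motion": "-0.2 -0.03 0.034 0 0 0 0;-0.2 -0.06 0.068 0 0 0 0;-0.2 -0.09 0.102 0 0 0 0;-0.2 -0.11 0.125 0 0 0 0;-0.2 -0.12 0.136 0 0 0 0;-0.2 -0.121 0.136 0 0 0 0;-0.2 -0.121 0.136 0 0 0 0;-0.2 -0.121 0.136 0 0 0 0;-0.2 -0.121 0.136 0 0 0 0;-0.2 -0.121 0.136 0 0 0 0;-0.2 -0.121 0.136 0 0 0 0;-0.2 -0.121 0.136 0 0 0 0"
}}

```text
time_s: 13.95
ee_pos: [0.5708, -0.0996, 0.1394]
tcp_rot: [0.0, 0.028, 1.0, -0.0]
contact_force: [-0.1, 0.3, -2.1]
opening: 0.0583
gripper_force: 65.3
```

```bash
python3 -c "
from ch import *
s=arm.get_state();print(s['ee_pos'],s['joint_vel'],s['opening'])
c=cells()[0];print(go(c[0],c[1],.041,87))
p=arm.camera('wrist');P,u,v=pts(p);x,y,z=P.T
q=P[(x>.5)&(x<.75)&(y>-.2)&(y<.16)&(z>.019)&(z<.028)];print(rect(q))
q=P[(x>.5)&(x<.72)&(y>-.18)&(y<-.03)&(z>.08)];print('held',q.min(0) if len(q) else 0)
"
```

```text
[ 0.5707893  -0.09963148  0.13939741] [ 4.70467440e-03  1.26919875e-03 -4.17438033e-03 -2.04560362e-04
  2.83076431e-05  1.62800969e-03] 0.05827346468443774
(array([-0.0028, -0.0004,  0.0984]), array([-0.   ,  0.   , -0.003]))
(array([623.9, -36.3]), array([332.1, 191.5]), 87.03)
held [ 0.54059517 -0.16488596  0.11583913]
```

Emit:
{"op": "apply_moves", "data": {
  "motion": "-0.2 -0.003 0 0.03 0 0 0;-0.2 -0.003 0 0.06 0 0 0;-0.2 -0.003 0 0.08 0 0 0;-0.2 -0.003 0 0.09 0 0 0;-0.2 -0.003 0 0.096 0 0 0;-0.2 -0.003 0 0.099 0 0 0;-0.2 -0.003 0 0.1 0 0 0;-0.2 -0.003 0 0.1 0 0 0;-0.2 -0.003 0 0.1 0 0 0"
}}

```text
time_s: 14.75
ee_pos: [0.5745, -0.0995, 0.0403]
tcp_rot: [0.001, 0.027, 1.0, -0.0]
contact_force: [-0.6, 0.5, -0.8]
opening: 0.0585
gripper_force: 65.3
```

Emit:
{"op": "apply_moves", "data": {
  "motion": "-0.5 0 0 0 0 0 0;-0.65 0 0 0 0 0 0;-0.65 0 0 0 0 0 0;-0.65 0 0 0 0 0 0;-0.65 0 0 -0.02 0 0 0;-0.65 0 0 -0.06 0 0 0;-0.65 0 0 -0.1 0 0 0;-1 0 0 -0.13 0 0 0;-1 0 0 -0.13 0 0 0;-1 0 0 -0.13 0 0 0;-1 0 0 -0.13 0 0 0;-1 0 0 -0.13 0 0 0"
}}

```text
time_s: 15.75
ee_pos: [0.5734, -0.0991, 0.1677]
tcp_rot: [-0.001, 0.027, 1.0, 0.0]
contact_force: [0.6, 0.5, -0.3]
opening: 0.0856
gripper_force: 0.0
```

```bash
python3 - <<'E'
from ch import *
cheeses("top");p=cheeses("wrist");cv2.imwrite('pics/w5.png',p['frame'])
print(arm.get_state()["ee_pos"],go(.5758,-.2285,.032,87))
E
```

```text
top 0.95 circ [ 511.5 -299.1] (array([ 511.2, -299.3]), array([55.5, 57.2])) z 0.0494
top 0.82 circ [ 573.2 -360.8] (array([ 572.2, -360.6]), array([55.9, 55.3])) z 0.0492
top 0.73 circ [ 435.2 -361.7] (array([ 435.9, -362.3]), array([54.9, 56.6])) z 0.0492
top 0.62 circ [ 331.8 -381.1] (array([ 331.6, -379.8]), array([53.4, 56.4])) z 0.0454
top 0.54 circ [539.5 -82. ] (array([554.2, -72.5]), array([41.7, 81.8])) z 0.0592
top 0.43 circ [ 566.7 -245.2] (array([ 566.2, -246.4]), array([11.8, 31.9])) z 0.0494
top 0.31 circ [444.5 312.1] (array([444.4, 311.4]), array([ 16. , 125.1])) z 0.0974
wrist 0.96 circ [ 576.8 -229.1] (array([ 576.6, -229. ]), array([58.5, 57.6])) z 0.0472
wrist 0.82 circ [ 578.  -344.8] (array([ 579.5, -339. ]), array([12.8, 46.2])) z 0.0463
wrist 0.82 circ [ 512.  -301.6] (array([ 513. , -297.7]), array([51.4, 58.4])) z 0.0473
[ 0.573788   -0.09923932  0.16842934] (array([-0.0093, -0.129 ,  0.1364]), array([ 0.   , -0.001, -0.003]))
```

View pics/w5.png

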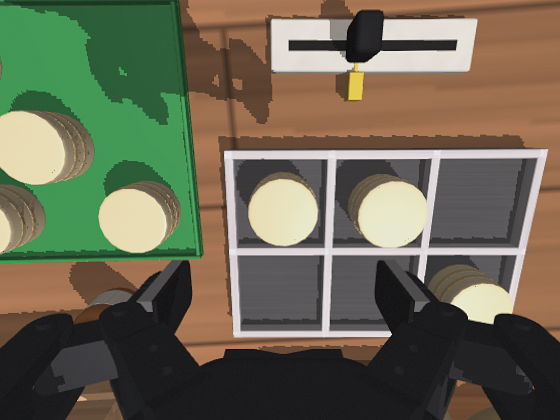

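Cheese in cell 0 is flat at (283,212). Next spare goes to cell 3.

Emit:
{"op": "apply_moves", "data": {
  "motion": "-1 -0.01 -0.04 0 0 0 0;-1 -0.01 -0.08 0 0 0 0;-1 -0.01 -0.12 0 0 0 0;-1 -0.01 -0.129 0 0 0 0;-1 -0.01 -0.129 0.03 0 0 0;-1 -0.01 -0.129 0.07 0 0 0;-1 -0.01 -0.129 0.105 0 0 0;-1 -0.01 -0.129 0.125 0 0 0;-1 -0.01 -0.129 0.135 0 0 0;-1 -0.01 -0.129 0.136 0 0 0;-1 -0.01 -0.129 0.136 0 0 0;-1 -0.01 -0.129 0.136 0 0 0"
}}

```text
time_s: 16.95
ee_pos: [0.5778, -0.2291, 0.035]
tcp_rot: [0.001, 0.027, 1.0, -0.001]
contact_force: [-0.6, 0.6, 0.5]
opening: 0.0854
gripper_force: 0.0
```

Emit:
{"op": "apply_moves", "data": {
  "motion": "-0.2 0 0 0 0 0 0;-0.2 0 0 0 0 0 0;-0.2 0 0 0 0 0 0;-0.2 0 0 0 0 0 0;-0.2 0 0 0 0 0 0;-0.2 0 0 -0.02 0 0 0;-0.2 0 0 -0.06 0 0 0;-0.2 0 0 -0.1 0 0 0;-0.2 0 0 -0.11 0 0 0"
}}

```text
time_s: 17.7
ee_pos: [0.5789, -0.2298, 0.1504]
tcp_rot: [0.004, 0.027, 1.0, -0.003]
contact_force: [1.4, -0.1, 0.3]
opening: 0.0582
gripper_force: 64.7
```

Emit:
{"op": "apply_moves", "data": {
  "motion": "-0.2 -0.02 0.03 0 0 0 0;-0.2 -0.04 0.06 0 0 0 0;-0.2 -0.06 0.09 0 0 0 0;-0.2 -0.075 0.115 0 0 0 0;-0.2 -0.083 0.128 0 0 0 0;-0.2 -0.083 0.128 0 0 0 0;-0.2 -0.083 0.128 0 0 0 0;-0.2 -0.083 0.128 0 0 0 0;-0.2 -0.083 0.128 0 0 0 0;-0.2 -0.083 0.128 0 0 0 0"
}}

```text
time_s: 18.53
ee_pos: [0.6664, -0.1064, 0.1435]
tcp_rot: [0.0, 0.028, 1.0, -0.0]
contact_force: [-0.0, -0.1, -1.0]
opening: 0.058
gripper_force: 64.7
```

```bash
python3 -c "
from ch import *
c=cells()[3];print(go(c[0],c[1],.040,87))
p=arm.camera('wrist');P,u,v=pts(p);x,y,z=P.T
e=arm.get_state()['ee_pos']
q=P[(abs(x-e[0])<.05)&(abs(y-e[1])<.031)&(z>.06)&(z<e[2]-.002)];print('held',q.min(0),q.max(0))
"
```

```text
(array([0.001 , 0.0012, 0.1035]), array([-0.   ,  0.   , -0.004]))
held [ 0.63577884 -0.13626474  0.11626404] [ 0.65892727 -0.07547135  0.14147227]
```

Emit:
{"op": "apply_moves", "data": {
  "motion": "-0.2 0.001 0.001 0.03 0 0 0;-0.2 0.001 0.001 0.06 0 0 0;-0.2 0.001 0.001 0.08 0 0 0;-0.2 0.001 0.001 0.092 0 0 0;-0.2 0.001 0.001 0.099 0 0 0;-0.2 0.001 0.001 0.102 0 0 0;-0.2 0.001 0.001 0.103 0 0 0;-0.2 0.001 0.001 0.103 0 0 0;-0.2 0.001 0.001 0.103 0 0 0"
}}

```text
time_s: 19.33
ee_pos: [0.6662, -0.1048, 0.0431]
tcp_rot: [0.001, 0.027, 1.0, -0.0]
contact_force: [-7.6, 1.8, 9.9]
opening: 0.0583
gripper_force: 65.6
```

Emit:
{"op": "apply_moves", "data": {
  "motion": "-0.5 0 0 0 0 0 0;-0.65 0 0 0 0 0 0;-0.65 0 0 0 0 0 0;-0.65 0 0 0 0 0 0;-0.65 0 0 -0.02 0 0 0;-0.65 0 0 -0.06 0 0 0;-0.65 0 0 -0.1 0 0 0;-1 0 0 -0.13 0 0 0;-1 0 0 -0.13 0 0 0;-1 0 0 -0.13 0 0 0;-1 0 0 -0.13 0 0 0;-1 0 0 -0.13 0 0 0"
}}

```text
time_s: 20.33
ee_pos: [0.6653, -0.1042, 0.1686]
tcp_rot: [-0.001, 0.027, 1.0, 0.0]
contact_force: [0.6, 0.3, 0.4]
opening: 0.0854
gripper_force: 0.0
```

```bash
python3 - <<'E'
from ch import *
cheeses("top");p=cheeses("wrist")
print(arm.get_state()["ee_pos"],go(.5115,-.3005,.033,87))
E
```

```text
top 0.98 circ [ 572.3 -360.6] (array([ 572.9, -361.2]), array([56.9, 57. ])) z 0.0493
top 0.72 circ [ 331.2 -380.8] (array([ 330.6, -380.3]), array([56.2, 55.7])) z 0.0453
top 0.65 circ [ 436.6 -362.4] (array([ 435. , -362.6]), array([56.9, 56.7])) z 0.0489
top 0.65 circ [ 511.4 -299.5] (array([ 511.5, -300.2]), array([56.8, 56.7])) z 0.0492
wrist 0.98 circ [ 574.9 -100. ] (array([ 575.3, -100.1]), array([58.2, 57.8])) z 0.0555
wrist 0.88 circ [ 520.6 -292.7] (array([ 522.2, -289. ]), array([30. , 49.1])) z 0.0472
wrist 0.7 circ [ 580.6 -340.3] (array([ 581.7, -336.8]), array([ 8.1, 36.1])) z 0.0294
wrist 0.7 circ [ 665.7 -105.6] (array([ 665.4, -105.4]), array([58.4, 57.7])) z 0.0553
[ 0.66567847 -0.10426926  0.16938292] (array([ 0.143 , -0.2044,  0.1365]), array([ 0.   , -0.001, -0.002]))
```

Emit:
{"op": "apply_moves", "data": {
  "motion": "-1 0.028 -0.035 0 0 0 0;-1 0.05 -0.07 0 0 0 0;-1 0.075 -0.105 0 0 0 0;-1 0.1 -0.14 0 0 0 0;-1 0.125 -0.175 0 0 0 0;-1 0.143 -0.204 0 0 0 0;-1 0.143 -0.204 0.035 0 0 0;-1 0.143 -0.204 0.07 0 0 0;-1 0.143 -0.204 0.105 0 0 0;-1 0.143 -0.204 0.125 0 0 0;-1 0.143 -0.204 0.136 0 0 0;-1 0.143 -0.204 0.136 0 0 0"
}}

```text
time_s: 21.53
ee_pos: [0.5111, -0.2995, 0.0321]
tcp_rot: [-0.002, 0.027, 1.0, 0.001]
contact_force: [0.7, 0.1, 0.2]
opening: 0.0853
gripper_force: 0.0
```

Emit:
{"op": "apply_moves", "data": {
  "motion": "-1 0 0 0 0 0 0;-0.2 0 0 0 0 0 0;-0.2 0 0 0 0 0 0;-0.2 0 0 0 0 0 0;-0.2 0 0 0 0 0 0;-0.2 0 0 0 0 0 0;-0.2 0 0 -0.02 0 0 0;-0.2 0 0 -0.06 0 0 0;-0.2 0 0 -0.1 0 0 0;-0.2 0 0 -0.11 0 0 0"
}}

```text
time_s: 22.37
ee_pos: [0.5138, -0.3016, 0.1515]
tcp_rot: [0.004, 0.027, 1.0, -0.003]
contact_force: [0.2, -0.8, 0.1]
opening: 0.0577
gripper_force: 64.8
```

Emit:
{"op": "apply_moves", "data": {
  "motion": "-0.2 -0.017 0.035 0 0 0 0;-0.2 -0.034 0.07 0 0 0 0;-0.2 -0.051 0.105 0 0 0 0;-0.2 -0.068 0.14 0 0 0 0;-0.2 -0.085 0.175 0 0 0 0;-0.2 -0.102 0.21 0 0 0 0;-0.2 -0.119 0.245 0 0 0 0;-0.2 -0.135 0.28 0 0 0 0;-0.2 -0.143 0.295 0 0 0 0;-0.2 -0.143 0.295 0 0 0 0;-0.2 -0.143 0.295 0 0 0 0;-0.2 -0.143 0.295 0 0 0 0"
}}

```text
time_s: 23.37
ee_pos: [0.6706, -0.0142, 0.1444]
tcp_rot: [-0.0, 0.028, 1.0, -0.0]
contact_force: [0.7, -0.3, -1.2]
opening: 0.0583
gripper_force: 64.9
```

```bash
python3 -c "
from ch import *
c=cells()[4];print(go(c[0],c[1],.041,87))
p=arm.camera('wrist');P,u,v=pts(p);x,y,z=P.T
e=arm.get_state()['ee_pos']
q=P[(abs(x-e[0])<.05)&(abs(y-e[1])<.031)&(z>.06)&(z<e[2]-.002)];print(e,'held',q.min(0),q.max(0))
"
```

```text
(array([0.0002, 0.0009, 0.1034]), array([-0.   , -0.   , -0.003]))
[ 0.67053833 -0.0145633   0.14450285] held [ 0.63949188 -0.04516025  0.11568552] [0.66345391 0.0155439  0.14249865]
```

Emit:
{"op": "apply_moves", "data": {
  "motion": "-0.2 0 0 0.03 0 0 0;-0.2 0 0 0.06 0 0 0;-0.2 0 0 0.08 0 0 0;-0.2 0 0 0.092 0 0 0;-0.2 0 0 0.099 0 0 0;-0.2 0 0 0.102 0 0 0;-0.2 0 0 0.103 0 0 0;-0.2 0 0 0.103 0 0 0;-0.2 0 0 0.103 0 0 0"
}}

```text
time_s: 24.17
ee_pos: [0.6711, -0.0143, 0.0445]
tcp_rot: [0.001, 0.028, 1.0, -0.0]
contact_force: [-9.6, -0.5, 11.4]
opening: 0.058
gripper_force: 66.0
```

Emit:
{"op": "apply_moves", "data": {
  "motion": "-0.5 0 0 0 0 0 0;-0.65 0 0 0 0 0 0;-0.65 0 0 0 0 0 0;-0.65 0 0 0 0 0 0;-0.65 0 0 -0.02 0 0 0;-0.65 0 0 -0.06 0 0 0;-0.65 0 0 -0.1 0 0 0;-1 0 0 -0.13 0 0 0;-1 0 0 -0.13 0 0 0;-1 0 0 -0.13 0 0 0;-1 0 0 -0.13 0 0 0;-1 0 0 -0.13 0 0 0"
}}

```text
time_s: 25.17
ee_pos: [0.6703, -0.0134, 0.1696]
tcp_rot: [-0.001, 0.027, 1.0, 0.0]
contact_force: [0.3, 0.1, -0.6]
opening: 0.0852
gripper_force: 0.0
```

```bash
python3 - <<'E'
from ch import *
cheeses("top");p=cheeses("wrist")
print(arm.get_state()["ee_pos"],go(.5725,-.3615,.033,87))
E
```

```text
top 0.85 circ [561.2 -79.9] (array([555.4, -89.9]), array([51.9, 94.4])) z 0.0574
top 0.77 circ [ 331.8 -380.3] (array([ 331.5, -379.8]), array([57.5, 55.3])) z 0.0449
top 0.6 circ [ 572.4 -360.4] (array([ 573.3, -360.9]), array([57.3, 56.8])) z 0.0493
top 0.57 circ [ 434.5 -362.3] (array([ 435.3, -362.6]), array([58.4, 55.7])) z 0.049
top 0.53 circ [628.7 -81.1] (array([623.9, -91.2]), array([ 36.9, 139.6])) z 0.061
wrist 0.93 circ [ 665.6 -105.1] (array([ 665.6, -104.6]), array([57.7, 58.2])) z 0.0552
wrist 0.78 circ [574.9 -99.4] (array([574.9, -99.4]), array([57.9, 58.7])) z 0.0554
wrist 0.7 circ [670.3 -15.1] (array([670., -15.]), array([58.4, 58.3])) z 0.0552
wrist 0.39 circ [ 559.8 -226.6] (array([ 560. , -227.2]), array([ 89.8, 135.8])) z 0.0139
[ 0.67066303 -0.01344239  0.17040289] (array([ 0.0787, -0.3529,  0.1375]), array([ 0.   , -0.001, -0.002]))
```

Emit:
{"op": "apply_moves", "data": {
  "motion": "-1 0.009 -0.04 0 0 0 0;-1 0.018 -0.08 0 0 0 0;-1 0.027 -0.12 0 0 0 0;-1 0.036 -0.16 0 0 0 0;-1 0.045 -0.2 0 0 0 0;-1 0.054 -0.24 0 0 0 0;-1 0.063 -0.28 0 0 0 0;-1 0.072 -0.32 0 0 0 0;-1 0.077 -0.345 0 0 0 0;-1 0.079 -0.353 0 0 0 0;-1 0.079 -0.353 0.02 0 0 0;-1 0.079 -0.353 0.04 0 0 0"
}}

```text
time_s: 26.37
ee_pos: [0.5729, -0.362, 0.1314]
tcp_rot: [0.001, 0.028, 1.0, -0.001]
contact_force: [0.2, -0.3, -0.6]
opening: 0.0856
gripper_force: 0.0
```

Emit:
{"op": "apply_moves", "data": {
  "motion": "-1 0 0 0.03 0 0 0;-1 0 0 0.06 0 0 0;-1 0 0 0.08 0 0 0;-1 0 0 0.092 0 0 0;-1 0 0 0.097 0 0 0;-1 0 0 0.097 0 0 0;-1 0 0 0.097 0 0 0;-0.2 0 0 0.097 0 0 0;-0.2 0 0 0.097 0 0 0;-0.2 0 0 0.097 0 0 0;-0.2 0 0 0.097 0 0 0;-0.2 0 0 0.097 0 0 0"
}}

```text
time_s: 27.37
ee_pos: [0.5733, -0.3622, 0.0361]
tcp_rot: [0.001, 0.027, 1.0, -0.001]
contact_force: [-0.7, 0.4, 6.5]
opening: 0.0579
gripper_force: 64.7
```

Emit:
{"op": "apply_moves", "data": {
  "motion": "-0.2 0 0 -0.02 0 0 0;-0.2 0 0 -0.06 0 0 0;-0.2 0 0 -0.1 0 0 0;-0.2 0 0 -0.11 0 0 0;-0.2 0 0 -0.11 0 0 0"
}}

```text
time_s: 27.78
ee_pos: [0.5738, -0.3626, 0.1487]
tcp_rot: [0.003, 0.027, 1.0, -0.002]
contact_force: [0.1, 0.0, -1.3]
opening: 0.0577
gripper_force: 64.6
```

```bash
python3 -c "
from ch import *
c=cells()[2];print(go(c[0],c[1],.041,87),arm.get_state()['opening'])"
```

```text
(array([0.0154, 0.4466, 0.1055]), array([-0.005,  0.006, -0.002])) 0.057727717539635494
```

Emit:
{"op": "apply_moves", "data": {
  "motion": "-0.2 0.001 0.035 0 0 0 0;-0.2 0.003 0.075 0 0 0 0;-0.2 0.004 0.115 0 0 0 0;-0.2 0.005 0.155 0 0 0 0;-0.2 0.007 0.195 0 0 0 0;-0.2 0.008 0.235 0 0 0 0;-0.2 0.009 0.275 0 0 0 0;-0.2 0.01 0.315 0 0 0 0;-0.2 0.012 0.355 0 0 0 0;-0.2 0.013 0.395 0 0 0 0;-0.2 0.014 0.43 0 0 0 0;-0.2 0.014 0.445 0 0 0 0"
}}

```text
time_s: 28.78
ee_pos: [0.5817, 0.0877, 0.1424]
tcp_rot: [-0.002, 0.026, 1.0, 0.0]
contact_force: [-0.6, -0.1, -0.0]
opening: 0.058
gripper_force: 64.7
```

Emit:
{"op": "apply_moves", "data": {
  "motion": "-0.2 0 0.001 0 0 0 0;-0.2 0 0.001 0 0 0 0;-0.2 0 0.001 0 0 0 0;-0.2 0 0.001 0 0 0 0;-0.2 0 0.001 0 0 0 0"
}}

```text
time_s: 29.2
ee_pos: [0.5831, 0.0833, 0.144]
tcp_rot: [-0.0, 0.028, 1.0, -0.0]
contact_force: [-0.1, 0.1, -1.5]
opening: 0.058
gripper_force: 64.7
```

```bash
python3 -c "
from ch import *
c=cells()[2];print(go(c[0],c[1],.041,87))
p=arm.camera('wrist');P,u,v=pts(p);x,y,z=P.T
e=arm.get_state()['ee_pos']
q=P[(abs(x-e[0])<.05)&(abs(y-e[1])<.031)&(z>.06)&(z<e[2]-.002)];print(e,'held',q.min(0),q.max(0))
"
```

```text
(array([-0.0004,  0.0004,  0.103 ]), array([-0.   , -0.   , -0.004]))
[0.58312612 0.08343096 0.14414024] held [0.55324588 0.0525912  0.11518332] [0.57629832 0.11341511 0.14213747]
```

Emit:
{"op": "apply_moves", "data": {
  "motion": "-0.2 0 0 0.03 0 0 0;-0.2 0 0 0.06 0 0 0;-0.2 0 0 0.08 0 0 0;-0.2 0 0 0.092 0 0 0;-0.2 0 0 0.099 0 0 0;-0.2 0 0 0.102 0 0 0;-0.2 0 0 0.102 0 0 0;-0.2 0 0 0.102 0 0 0"
}}

```text
time_s: 29.92
ee_pos: [0.5835, 0.0841, 0.0442]
tcp_rot: [0.001, 0.027, 1.0, -0.0]
contact_force: [-5.1, -0.2, 6.7]
opening: 0.058
gripper_force: 65.3
```

Emit:
{"op": "apply_moves", "data": {
  "motion": "-0.5 0 0 0 0 0 0;-0.65 0 0 0 0 0 0;-0.65 0 0 0 0 0 0;-0.65 0 0 0 0 0 0;-0.65 0 0 -0.02 0 0 0;-0.65 0 0 -0.06 0 0 0;-0.65 0 0 -0.1 0 0 0;-1 0 0 -0.14 0 0 0;-1 0 0 -0.14 0 0 0;-1 0 0 -0.14 0 0 0;-1 0 0 -0.14 0 0 0;-1 0 0 -0.14 0 0 0"
}}

```text
time_s: 30.92
ee_pos: [0.5825, 0.0845, 0.1808]
tcp_rot: [-0.001, 0.027, 1.0, 0.0]
contact_force: [-0.0, 0.2, -0.1]
opening: 0.0854
gripper_force: 0.0
```

Emit:
{"op": "apply_moves", "data": {
  "motion": "-1 0.04 0.01 -0.02 0 0 0;-1 0.08 0.03 -0.03 0 0 0;-1 0.12 0.06 -0.03 0 0 0;-1 0.155 0.09 -0.03 0 0 0;-1 0.155 0.13 -0.03 0 0 0;-1 0.155 0.17 -0.03 0 0 0;-1 0.155 0.21 -0.03 0 0 0;-1 0.155 0.24 -0.03 0 0 0;-1 0.155 0.24 -0.03 0 0 0;-1 0.155 0.24 -0.03 0 0 0;-1 0.155 0.24 -0.03 0 0 0;-1 0.155 0.24 -0.03 0 0 0"
}}

```text
time_s: 31.92
ee_pos: [0.4415, 0.3315, 0.2118]
tcp_rot: [-0.001, 0.028, 1.0, -0.0]
contact_force: [0.6, 0.6, -0.1]
opening: 0.0855
gripper_force: 0.0
```

```bash
python3 - <<'E'
from ch import *
p=arm.camera("top");cv2.imwrite("pics/t2.png",p["frame"][100:300,60:460].repeat(2,0).repeat(2,1))
P,u,v=pts(p);x,y,z=P.T
for n,(cx,cy) in list(cells().items())+[("E",(.435,-.362)),("honey",(.687,-.279)),("mug",(.685,.29))]:
    q=P[(np.hypot(x-cx,y-cy)<.045)&(z>.042)]
    print(n,circ(q) if len(q) else None,np.percentile(q[:,2],[10,90]).round(3) if len(q) else 0)
w=arm.camera("wrist");P,u,v=pts(w);x,y,z=P.T
q=P[(x>.35)&(x<.53)&(y>.2)&(y<.45)&(z>.086)&(z<.1)];print("lever",rect(q),len(q))
print(arm.get_state()["ee_pos"],go(.4234,.3155,.080,79.2))
E
sed -i 's/("wrist","top")/("scene","top")/;s/pics\/w3/pics\/zz/;s/if c=="wrist"/if 0/' sl.py; python3 sl.py
```

```text
0 [573.7 -97.6] [0.051 0.057]
1 [580.7  -6.1] [0.051 0.056]
2 [583.3  85.8] [0.051 0.057]
3 [ 664.6 -102.8] [0.051 0.057]
4 [669.3 -12.4] [0.051 0.057]
5 [675.6  74.9] [0.051 0.057]
E [ 435.7 -362.8] [0.044 0.049]
honey [ 686.9 -278.2] [0.048 0.077]
mug [683.2 294.7] [0.048 0.082]
lever (array([446.2, 310.6]), array([ 16. , 127.6]), 79.21) 2369
[0.4416939  0.33154327 0.21218522] (array([ 0.0173, -0.017 ,  0.1322]), array([-0.   , -0.   ,  0.132]))
scene track (array([444. , -18.5]), array([174. ,  45.7]), 87.87)
grip (array([441.6, -31.8]), array([22. , 29.2]), 84.23) clip (array([478. , -32.8]), array([18.7, 13.3]), 2.68)
top track (array([443.2, -16. ]), array([169.5,  39.9]), 86.72)
grip (array([441.9, -28.2]), array([25.7, 18.8]), 0.66) clip (array([476.6, -30.1]), array([14.6, 12.1]), 0.54)
[0.44172156 0.33183354 0.21240619]
```

View pics/t2.png

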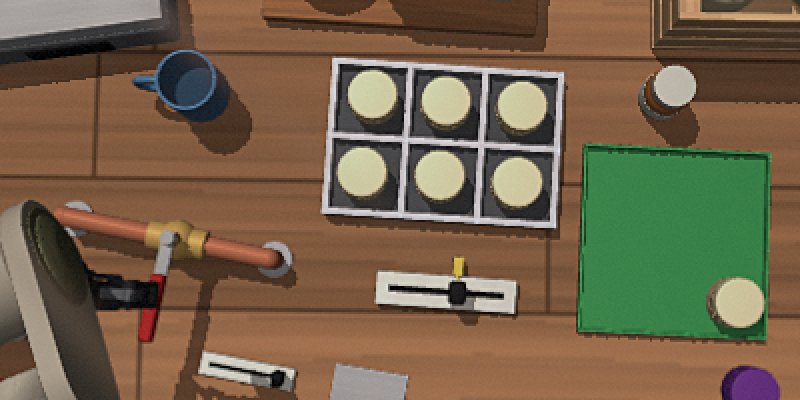

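The enlarged top view shows all six cells filled with flat cheeses. The slider grip (458,292) is level with the clip (460,267), the surplus cheese stands at (736,303), and the mug and jar haven't moved. Now I'll reopen the valve.

Emit:
{"op": "apply_moves", "data": {
  "motion": "-1 0.017 -0.016 0.01 0 0 0.1;-1 0.018 -0.017 0.04 0 0 0.132;-1 0.018 -0.017 0.075 0 0 0.132;-1 0.018 -0.017 0.11 0 0 0.132;-1 0.018 -0.017 0.13 0 0 0.132;-1 0.018 -0.017 0.132 0 0 0.132;0.48 0.018 -0.017 0.132 0 0 0.132;0.48 0.018 -0.017 0.132 0 0 0.132;0.48 0.018 -0.017 0.132 0 0 0.132;0.48 0.018 -0.017 0.132 0 0 0.132;0.48 0.018 -0.017 0.132 0 0 0.132;0.48 0.018 -0.017 0.132 0 0 0.132"
}}

```text
time_s: 33.12
ee_pos: [0.4228, 0.3167, 0.0809]
tcp_rot: [0.0, 0.093, 0.996, 0.0]
contact_force: [0.3, -0.9, -0.6]
opening: 0.0219
gripper_force: 0.0
```

Emit:
{"op": "apply_moves", "data": {
  "motion": "0.48 -0.0006 0.0097 0 0 0 0.122;0.48 -0.0024 0.0194 0 0 0 0.244;0.48 -0.0053 0.0287 0 0 0 0.367;0.48 -0.0094 0.0376 0 0 0 0.489;0.48 -0.0145 0.0459 0 0 0 0.611;0.48 -0.0205 0.0535 0 0 0 0.733;0.48 -0.0275 0.0604 0 0 0 0.855;0.48 -0.0353 0.0663 0 0 0 0.977;0.48 -0.0437 0.0713 0 0 0 1.1;0.48 -0.0526 0.0752 0 0 0 1.222;0.48 -0.062 0.0779 0 0 0 1.344;0.48 -0.0716 0.0796 0 0 0 1.466"
}}

```text
time_s: 34.12
ee_pos: [0.5073, 0.3815, 0.0803]
tcp_rot: [-0.0, 0.737, 0.676, -0.001]
contact_force: [-4.6, -2.9, 1.3]
opening: 0.0221
gripper_force: 2.0
```

Emit:
{"op": "apply_moves", "data": {
  "motion": "0.48 0 0.005 0 0 0 0.06;0.48 0 0.009 0 0 0 0.11;0.48 0 0.012 0 0 0 0.13;0.48 0 0.013 0 0 0 0.13;0.48 0 0.013 0 0 0 0.13"
}}

```text
time_s: 34.53
ee_pos: [0.5192, 0.3803, 0.0801]
tcp_rot: [-0.001, 0.778, 0.629, -0.002]
contact_force: [-8.7, -3.3, 3.3]
opening: 0.022
gripper_force: 3.8
```

Emit:
{"op": "apply_moves", "data": {
  "motion": "0.48 -0.0005 0.003 0 0 0 0.03;0.48 -0.0005 0.005 0 0 0 0.03;0.48 -0.0005 0.005 0 0 0 0.03;0.48 -0.0005 0.005 0 0 0 0.03"
}}

```text
time_s: 34.87
ee_pos: [0.5194, 0.38, 0.0799]
tcp_rot: [-0.004, 0.786, 0.618, -0.006]
contact_force: [-30.5, -0.5, 13.0]
opening: 0.0222
gripper_force: 15.3
```

At the open stop (30 N). Back off, lift clear and check.

Emit:
{"op": "apply_moves", "data": {
  "motion": "0.48 0 -0.004 0 0 0 -0.04;0.48 0 -0.006 0 0 0 -0.08;-0.2 0 -0.006 0 0 0 -0.08;-1 0 -0.006 0 0 0 -0.08;-1 0 -0.006 0 0 0 -0.08;-1 0 -0.006 -0.03 0 0 -0.08;-1 0 -0.006 -0.07 0 0 -0.08;-1 0 -0.006 -0.11 0 0 -0.08;-1 0 -0.006 -0.14 0 0 -0.08;-1 0 -0.006 -0.14 0 0 -0.08;-1 0 -0.006 -0.14 0 0 -0.08;-1 0 -0.006 -0.14 0 0 -0.08"
}}

```text
time_s: 35.87
ee_pos: [0.5195, 0.3801, 0.2193]
tcp_rot: [-0.0, 0.762, 0.647, -0.001]
contact_force: [-0.1, -0.7, -1.4]
opening: 0.0856
gripper_force: 0.0
```

```bash
python3 - <<'E'
from ch import *
w=arm.camera("wrist");P,u,v=pts(w);x,y,z=P.T
q=P[(x>.45)&(x<.56)&(y>.2)&(y<.5)&(z>.088)&(z<.1)];print("lever",rect(q),len(q))
p=arm.camera("scene");P,u,v=pts(p);x,y,z=P.T
for n,(cx,cy) in list(cells().items())+[("E",(.435,-.362)),("honey",(.687,-.279)),("mug",(.685,.29))]:
    q=P[(np.hypot(x-cx,y-cy)<.045)&(z>.042)]
    print(n,circ(q) if len(q) else None,np.percentile(q[:,2],[10,90]).round(3) if len(q) else 0)
p=arm.camera("top");P,u,v=pts(p);x,y,z=P.T
for n,(a,b,z0) in {"grip":(.44,-.03,.048),"clip":(.478,-.031,.014)}.items():
    q=P[(abs(x-a)<.02-(n=="clip")*.01)&(abs(y-b)<.03)&(z>z0)&(z<.06)];print(n,rect(q))
E
```

```text
lever (array([511.8, 356.1]), array([127.4,  16. ]), 79.19) 1798
0 [575.1 -99.6] [0.048 0.057]
1 [580.4  -8.7] [0.048 0.058]
2 [583.5  82.5] [0.047 0.058]
3 [ 665.  -106.6] [0.048 0.057]
4 [669.5 -15.1] [0.047 0.057]
5 [674.3  71. ] [0.048 0.057]
E [ 435.8 -366. ] [0.044 0.049]
honey [ 686.9 -281.8] [0.051 0.078]
mug [682.2 286. ] [0.048 0.081]
grip (array([441.8, -28.3]), array([25.7, 18.9]), 0.74)
clip (array([476.6, -30.2]), array([14.5, 12.1]), 0.43)
```

The lever is at 79.2°, in line with the pipe, so the valve is fully open. Everything else is still in place, so I'm handing in.

```bash
python3 -c "
from workcell import arm
print(arm.job_done())"
```

```text
the job is handed in; nothing more can be done
None
```

The job is handed in: with the valve shut, I filled the four empty cells with flat cheeses and set the slider level with the clip, then turned the valve fully open. One surplus cheese stands flat in the tray, and the jar and mug were not touched; the hand-in call returned no verdict.

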